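Stow the handheld GPS in its foam bed and close the flap

ROBOT

A 6-joint arm with a two-finger parallel gripper is mounted at the origin on the work surface. World frame = base frame: x ahead of the robot, y to its left, z up, the work surface at z = 0. Lengths are in m, angles in rad, forces in N, time in s.
With the tool pointing down it reaches from about 0.25 to 0.725 m from the base axis. Payload 9.7 kg.
Tool frame: the origin (TCP) lies on the mounting face of the last link; the fingertips stand 173 mm ahead of it and the grasp point (between the pads) lies 155 mm ahead of it; z points along the fingers, y is the line along which they close (so a half turn about z gives the same grasp; the last joint's range is limited). The gripper opens to 85 mm and grips with 20 to 120 N. Pads are 22 mm wide; open, the fingers measure 114 mm over their backs; the gripper's body (76 mm by 85 mm) begins 54 mm behind the grasp point. The pads swing forward as they close: fully open they stand 13 mm farther back than shut.
Start: joints at [1.335, 0.087, 0.176, 1.66, 0, 1.571], TCP at [0.128, 0.535, 0.405] pointing down, gripper open.
Joint ranges: [-3.13, 3.13], [-0.85, 1.81], [-1.15, 1.24], [-2.2, 2.28], [-1.44, 1.52], [-3.14, 3.14]. Speed limits (rad/s): [2.22, 2.22, 2.57, 3.14, 3.14, 3.14].

INTERFACE

Orientations are given as a unit quaternion [x, y, z, w].
In Python, from workcell import manip gives the robot as it stands. Calls block until the motion is done:
- manip.move_ptp(position, orientation): joint-space move of the TCP to a pose.
- manip.move_l(position, velocity=0.15, rotation=None): straight line of the TCP; rotation=None keeps the orientation; velocity is the mean speed in m/s.
- manip.move_j(angles): joint-space move.
- manip.gripper_open() and manip.gripper_close(): open the fingers fully, or close them until they stop; the grip force is fixed at half the most.
- manip.pause(seconds).
- manip.inverse_kinematics(position, orientation): joint angles nearest the present ones, or None.
- manip.sense(): the state.
- manip.get_image(name): name is "scene" or "top"; returns (picture, depth): 480x640x3 uint8, red, green, blue; 480x640 float32, m along the optical axis (not along the pixel's ray), 0 where there is no reading.
- manip.camera_model(name): a dict with "intrinsics" (3x3 intrinsics, pixels), "eye" and "rotation" of the camera in the world. Camera axes: x right, y down, z forward; pixel columns grow to the right and rows downward; lengths in m; the calibration is good to about 2 mm. A picture is of the moment at which its call begins. camera_model takes no time and is no camera call.
A pose or a line that the arm cannot do raises manip.PlanningError and nothing moves.
- manip.finish_job(): hands the job in; it is judged then, once.
The state is a dict: "clock": time; "joint_positions": joint angles; "qd": joint speeds; "effort": joint torques, N m; "tcp_pos": TCP position; "tcp_rot": TCP orientation; "force": force on the tool from outside, world axes, zero at the start; "moment": the same for the moment, N m; "opening": finger opening in m; "grip_force": force on a finger pad.
Only numpy, scipy, OpenCV 4.12 (cv2) and the standard library are available. Lean on these libraries where they do the work, as an engineer would, in place of code of your own. Each camera call takes 0.05 s, during which the arm holds its last target. There are 200 camera calls.

TASK

Put the green handheld GPS, screen up and with its antenna in the antenna channel, into its cutout in the foam of the cherry wood locker and press it fully home, level on the bottom of the cutout, while the flap is still open. Then swing the locker's flap fully shut over it and leave it shut. Leave everything else on the table where it is.

Things in the scene. Friction and masses are not known exactly. Their poses are not given: they have to be found in the camera images.
- gps_center (a point): Centre (half-way up) of the loose green handheld GPS: body 120 mm long (its x), 62 mm wide (its y), 42 mm thick (its z, screen up), about 0.24 kg. A black round stub antenna, 16 mm thick and 30 mm long, sticks out of the +x end with its axis 14 mm to the +y side of the middle, at half thickness. It starts flat on the table.
- cutout (a point): Where the GPS centre lies when fully home in the fixed cherry wood locker; axes as those of the GPS when home (x long, antenna end +x, z up). It is 37 mm above the table; the cutout's hard yellow floor is 16 mm, the grey foam's top 38 mm and the locker's rim 66 mm above the table. The GPS, when home, stands 20 mm out of the foam, its top 8 mm below the rim.
- cutout_mouth (a point): Middle of the cutout's mouth, level with the foam's top. The cutout is 22 mm deep; its walls leave 4 mm beyond each end of the GPS body and 5 mm at each side. A 26 mm wide channel, as deep, takes the antenna. Beside the GPS the foam's top is free for fingers for 40 mm on both sides.
- rib (a point): Innermost point of one of two lighter grey springy foam ribs along the cutout's long sides (76 mm long). Between them it is 68 mm wide at the top, sloping in to 58 mm at 14 mm depth, so they squeeze the GPS by 2 mm a side and under its own weight it stops about 13 mm too high; pushing it home takes roughly 10 to 20 N, straight down near its middle. They then hold it.
- hinge_line (a point): Middle of the flap's hinge line, at the height of the locker's rim (66 mm). Axes are the locker's: the hinge runs along x, the locker (240 x 240 mm outside) reaches from here 240 mm to +y and 120 mm either way in x. The cutout's centre is 155 mm to +y of the hinge.
- flap (a joint): Angle of the flap lid in rad: 0 is shut flat on the rim, pi/2 upright, 2.0 the stop, leaning back away from the locker; it starts open at 1.7 to 1.95. A flat cherry wood board 240 x 240 x 10 mm, 0.3 kg. Its hinge is stiff: it stays where it is left and needs up to about 4 N at its free edge to move; it can be pushed shut from behind.
- flap_edge (a point): Middle of the flap's free edge, half-way through its thickness, 240 mm from the hinge.
- clamp: Bystander, to be left alone: steel chart clamp with a spring lever, 110 x 36 x 28 mm; origin at the centre of its underside.
- coaster: Bystander, to be left alone: round grey silicone coaster, 96 mm across, 6 mm thick; origin at the centre of its underside.
- bottle_cap: Bystander, to be left alone: green glass bottle cap (stopper), 52 mm across, 40 mm high; origin at the centre of its underside.
- mug: Bystander, to be left alone: blue ceramic mug, 76 mm across, 88 mm high, handle to its +y; origin at the centre of its underside.
- ruler: Bystander, to be left alone: yellow parallel ruler with brass links, 200 x 44 x 8 mm, long along its x; origin at the centre of its underside.
- logbook: Bystander, to be left alone: closed blue logbook, 140 x 200 x 26 mm; origin at the centre of its underside.
- gps: The same GPS; origin at the centre of its underside, 21 mm below its centre.
There are look-alikes about, which are no part of the job. Several things look just like the gps: the one meant starts farthest to the robot's left.

How it is judged:
On the way, in this order (a step that is already met when the one before it is completed fails the run):
1. the GPS is pressed fully home in its cutout while the flap is still open (horizontal distance between gps_center and cutout below 0.006 m and z of gps_center in the frame of cutout between -0.003 and 0.003 m and angle between the x axis of gps_center and the x axis of cutout, either way round below 0.08 rad and angle between gps_center's own z axis and vertical below 0.06 rad and value of joint flap above 1 rad), for 0.3 s.
2. the flap is shut over it (value of joint flap below 0.06 rad), for 0.2 s.
At the end, for the whole second after the job is handed in: The GPS is at rest in its cutout: centre within 6 mm sideways and 3 mm in height of its home point, long axis within 0.08 rad, level within 0.06 rad; the flap is shut to within 0.06 rad and still (horizontal distance between gps_center and cutout below 0.006 m and z of gps_center in the frame of cutout between -0.003 and 0.003 m and angle between the x axis of gps_center and the x axis of cutout, either way round below 0.08 rad and angle between gps_center's own z axis and vertical below 0.06 rad and value of joint flap below 0.06 rad and linear speed of gps below 0.02 m/s and velocity of joint flap between -0.05 and 0.05 rad/s); the robot touches nothing.
It fails at once if a bystander on the table was moved by more than 30 mm (distance of any of clamp, coaster, bottle_cap, mug, ruler, logbook from where it was at the start of the episode above 0.03 m).
It also fails if it takes over 64 s, if anything falls off the work surface, if the arm or the gripper's body presses on something with over 40 N, if the wrist force passes 120 N, or if a joint passes its speed limit or range.

## Working session

There is one attempt and no reset: what is moved stays moved. The work goes in short steps, each a Python script; the robot and the scene stay as the last script left them, time stands still between calls to the robot, and variables do not carry over. Pictures are saved under pics/ and viewed, at most 10 in all, crops included, and the job is handed in when it is done.

```bash
mkdir -p pics && ls
cat > h.py <<'E'
import numpy as np, cv2
from workcell import manip
def snap(n,tag):
    p,d=manip.get_image(n); cv2.imwrite(f'pics/{tag}.png',p[:,:,::-1]); np.savez(f'pics/{tag}.npz',p=p,d=d); return p,d
def cloud(n,d):
    c=manip.camera_model(n); K=np.array(c['intrinsics']); R=np.array(c['rotation'])
    if R.shape==(4,):
        from scipy.spatial.transform import Rotation; R=Rotation.from_quat(R).as_matrix()
    v,u=np.mgrid[:480,:640]
    P=np.stack([(u-K[0,2])/K[0,0]*d,(v-K[1,2])/K[1,1]*d,d],-1)
    return P@R.T+np.array(c['eye'])
E
python3 - <<'E'
from h import *
for n in('top','scene'):
    p,d=snap(n,n+'0'); print(manip.camera_model(n))
s=manip.sense(); print(s)
E
```

```text
pics
{'intrinsics': array([[536.32452738,   0.        , 315.34564805],
       [  0.        , 536.32452738, 231.85640985],
       [  0.        ,   0.        ,   1.        ]]), 'eye': array([ 0.36331459, -0.06410654,  1.29680953]), 'rotation': array([-0.70236692,  0.70711827, -0.05757781,  0.05787267])}
{'intrinsics': array([[507.62884608,   0.        , 323.25440641],
       [  0.        , 507.62884608, 233.0589501 ],
       [  0.        ,   0.        ,   1.        ]]), 'eye': array([1.03728507, 0.85725536, 0.87628979]), 'rotation': array([ 0.212599  ,  0.87088968, -0.43007037, -0.10673478])}
{'clock': 0.1, 'joint_positions': array([ 1.33501105e+00,  8.74132054e-02,  1.75225191e-01,  1.65976852e+00,
       -2.56239126e-05,  1.57079962e+00]), 'qd': array([ 0.00283098, -0.001242  ,  0.00119869,  0.0006493 , -0.00058774,
        0.00093251]), 'effort': array([-1.56751652e-03, -5.21557724e+01,  4.65655553e+01,  1.59452349e-02,
        3.53927260e-05, -2.03097400e-06]), 'tcp_pos': array([0.12848963, 0.53479488, 0.40405543]), 'tcp_rot': array([ 1.17621342e-01,  9.93058348e-01, -5.77581699e-04, -5.55073918e-05]), 'force': array([0.42295552, 0.21703914, 0.05732848]), 'moment': array([0.00611845, 0.01908865, 0.03110254]), 'grip_force': 0.0, 'opening': 0.0853903444642873}
```

View pics/top0.png

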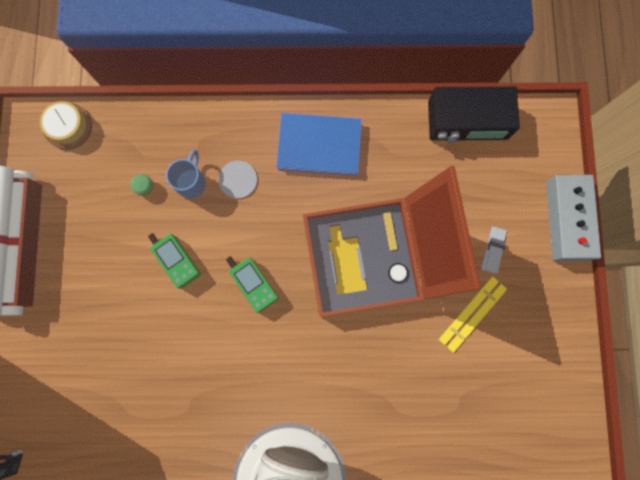

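View pics/scene0.png

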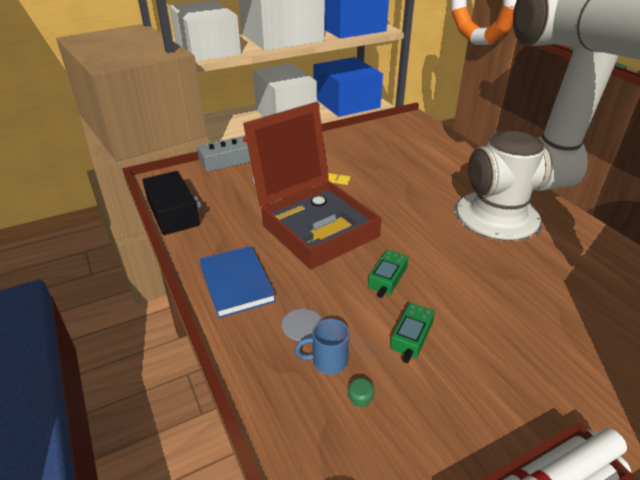

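The top view shows two green handhelds, at (174,261) and (252,285). The green cap at (142,185) is not one. Image left is the robot's left, so the one meant is at (174,261). The locker is centred near (362,257), with its yellow cutout at (348,262), its channel up-left at (337,235) and its flap on the right. Next I'll measure these and check a crop.

Run:
```python
from h import *
z=np.load('pics/top0.npz');p,d=z['p'],z['d'];W=cloud('top',d)
hsv=cv2.cvtColor(p,cv2.COLOR_RGB2HSV)
def rect(m,name):
    P=W[m][:,:2].astype(np.float32); r=cv2.minAreaRect(P*1000); print(name,len(P),W[m].mean(0).round(4),np.round(r[0],1),np.round(r[1],1),round(r[2],1), np.median(W[m][:,2]))
sel=np.zeros((480,640),bool)
g=(hsv[...,0]>50)&(hsv[...,0]<75)&(hsv[...,1]>120)
for n,(u,v) in dict(gpsA=(174,261),gpsB=(252,285)).items():
    b=sel.copy(); b[v-38:v+38,u-38:u+38]=1
    rect(b&(W[...,2]>.036)&(W[...,2]<.05),n+' top z>36'); rect(b&g&(W[...,2]>.036),n+' green')
b=sel.copy(); b[190:330,295:440]=1
foam=b&(abs(W[...,2]-.038)<.004); rect(foam,'foam')
y=b&(hsv[...,0]>18)&(hsv[...,0]<32)&(hsv[...,1]>150)
yy=y.copy(); yy[:,375:]=0
rect(yy&(W[...,2]<.025),'floor')
rim=b&(abs(W[...,2]-.066)<.004); rect(rim,'rim')
fl=sel.copy(); fl[165:305,405:485]=1; f=fl&(W[...,2]>.09)&(hsv[...,0]<12)
P=W[f]; c=P.mean(0); n=np.linalg.svd(P-c,full_matrices=False)[2][2]; print('flap',len(P),c,n,P[:,2].max())
for uv in [(305,215),(322,315),(404,201),(420,299),(455,170),(476,290),(150,237),(237,262)]: print(uv,W[uv[1],uv[0]].round(4))
a=cv2.resize(p[205:325,295:445],None,fx=4,fy=4,interpolation=cv2.INTER_CUBIC)
a2=cv2.resize(p[225:305,140:200],None,fx=4,fy=4,interpolation=cv2.INTER_CUBIC)
o=np.zeros((480,800,3),np.uint8);o[:480,:600]=a[:480,:600];o[:320,600:800]=a2[:,:200];cv2.imwrite('pics/crop1.png',o[...,::-1])
```

```text
gpsA top z>36 1334 [0.5052 0.2679 0.0438] [512.4 273.7] [135.8  62.8] 35.6 0.043875581994982094
gpsA green 328 [0.4926 0.2574 0.0435] [505.8 267.3] [115.2  58.1] 35.4 0.04350412119621072
gpsB top z>36 1346 [0.4476 0.0817 0.0439] [456.8  88.2] [140.8  62.1] 34.7 0.04406889818267101
gpsB green 371 [0.4352 0.0719 0.0572] [411.9  44.7] [226.   75.5] 47.5 0.043787829078749674
foam 5194 [ 0.5114 -0.1736  0.0392] [ 510.5 -168.4] [224.7 233.4] 9.0 0.03936465116907317
floor 1385 [ 0.4999 -0.1369  0.0182] [ 511.  -137.2] [160.7  68. ] 8.8 0.018248321505477838
rim 1185 [ 0.5146 -0.1795  0.067 ] [ 510.8 -173.5] [240.4 243.5] 9.0 0.06732942587956292
flap 6163 [ 0.53013084 -0.3214544   0.22205532] [-0.12157746  0.98871012 -0.08758547] 1.2968095264581299
(305, 215) [ 0.6058 -0.0404  0.0692]
(322, 315) [ 0.3752 -0.0782  0.0603]
(404, 201) [ 0.6385 -0.2731  0.065 ]
(420, 299) [ 0.4095 -0.3012  0.0686]
(455, 170) [ 0.6459 -0.3328  0.3011]
(476, 290) [ 0.4329 -0.4508 -0.0028]
(150, 237) [0.5623 0.3307 0.0314]
(237, 262) [0.504  0.126  0.0029]
```

View pics/crop1.png

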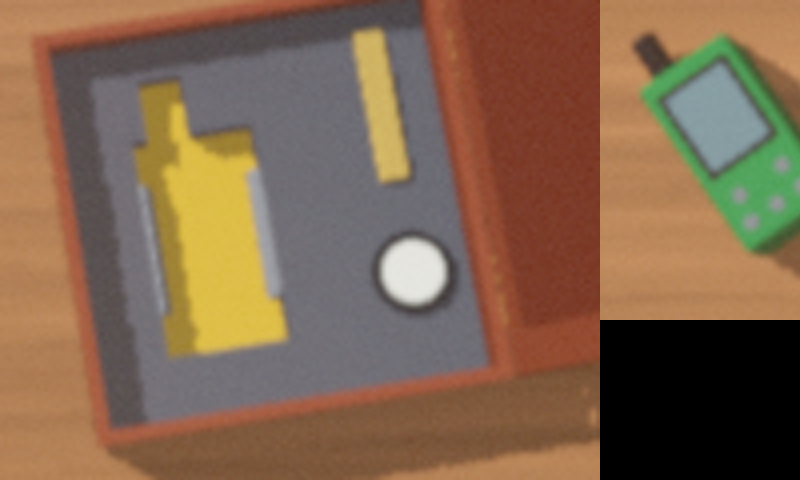

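The crop confirms the left handheld: screen up, antenna up-left, yaw about 35.5°. The cutout's body corners in the crop are near (168,355), (287,340), (135,148) and (250,130), with the channel at the top left. Next I'll refine both along their axes and check IK.

```bash
cat >> h.py <<'E'
from scipy.spatial.transform import Rotation as Ro
def down(yaw):
    c,s=np.cos(yaw),np.sin(yaw)
    return Ro.from_matrix(np.array([[-c,-s,0],[-s,c,0],[0,0,-1]])).as_quat()
def plane(n,z):
    W=cloud(n,np.ones((480,640))); e=np.array(manip.camera_model(n)['eye']); r=W-e
    return e+r*((z-e[2])/r[...,2])[...,None]
E
python3 - <<'E'
from h import *
z=np.load('pics/top0.npz');p,d=z['p'],z['d'];W=cloud('top',d)
hsv=cv2.cvtColor(p,cv2.COLOR_RGB2HSV)
def prof(m,P,c,yaw,bins,tag):
    x=np.array([np.cos(yaw),np.sin(yaw)]);y=np.array([-x[1],x[0]]);q=(P[m][:,:2]-c)*1000;X=q@x;Y=q@y
    print(tag,'along x:'); 
    for b in bins:
        k=abs(X-b)<4
        if k.any(): print('  X',b,'Y',Y[k].min().round(1),Y[k].max().round(1))
    for b in (-20,-10,0,10,15,20):
        k=abs(Y-b)<3
        if k.any(): print('  Y',b,'X',X[k].min().round(1),X[k].max().round(1))
P=plane('top',.042); b=np.zeros((480,640),bool); b[220:305,135:212]=1
prof(b&(W[...,2]>.038)&(hsv[...,1]>50)&(hsv[...,0]>45)&(hsv[...,0]<125),P,np.array([.506,.268]),np.radians(35.5),range(-50,60,20),'gps')
P=plane('top',.038); b[:]=0; b[215:300,320:372]=1
prof(b&(W[...,2]<.034),P,np.array([.4975,-.139]),np.radians(9),range(-65,100,10),'hole')
ok=d>0
f=np.zeros_like(b); f[175:290,415:470]=1; f&=ok&(W[...,2]>.09)&(W[...,2]<.32)
Q=W[f];c=np.median(Q,0)
for _ in range(4):
    n=np.linalg.svd(Q-Q.mean(0),full_matrices=False)[2][2]; r=abs((Q-Q.mean(0))@n); Q=Q[r<max(.004,np.median(r)*2)]
print('flap',len(Q),Q.mean(0),n,Q[:,2].max(), 'angle',np.pi/2+np.arcsin(abs(n[2])))
for pos,yaw in (([.506,.268,.196],35.5),([.4975,-.139,.212],9)): print(manip.inverse_kinematics(pos,down(np.radians(yaw))))
E
```

```text
gps along x:
  X -50 Y -30.0 30.6
  X -30 Y -29.6 30.4
  X -10 Y -29.9 30.8
  X 10 Y -28.9 30.7
  X 30 Y -29.9 30.6
  X 50 Y -27.5 31.0
  Y -20 X -58.4 57.9
  Y -10 X -58.8 58.1
  Y 0 X -58.5 59.6
  Y 10 X -58.9 59.2
  Y 15 X -58.1 59.9
  Y 20 X -58.7 59.3
hole along x:
  X -65 Y -35.2 36.0
  X -55 Y -34.5 69.4
  X -45 Y -34.7 35.2
  X -35 Y -29.4 32.4
  X -25 Y -43.1 59.4
  X -15 Y -35.1 31.9
  X -5 Y -30.2 30.7
  X 5 Y -31.4 33.8
  X 15 Y -31.2 32.2
  X 25 Y -30.1 32.5
  X 35 Y -35.0 35.2
  X 45 Y -43.3 36.3
  X 55 Y -35.2 36.3
  X 65 Y 1.9 27.3
  X 75 Y -59.1 26.4
  X 85 Y -36.0 43.6
  X 95 Y 3.6 25.6
  Y -20 X -66.8 58.2
  Y -10 X -67.5 57.7
  Y 0 X -84.3 88.6
  Y 10 X -71.4 92.5
  Y 15 X -68.3 93.3
  Y 20 X -67.5 94.5
flap 5223 [ 0.53396769 -0.32138347  0.21144767] [-0.15158857  0.96354122  0.22047498] 0.3067094557323501 angle 1.7930977368831629
[ 0.48708082  0.16074505 -0.14707573  1.26297554  0.         -0.13251107]
[-0.27244944  0.02077359 -0.26597599  1.28404674  0.         -0.42952907]
```

Run:
```python
from h import *
y=np.radians(35.5)
manip.move_ptp([.506,.2685,.30],down(y))
manip.move_l([.506,.2685,.196],.12)
print(manip.sense()['force'])
manip.gripper_close()
s=manip.sense(); print(s['opening'],s['grip_force'],s['force'],s['clock'])
manip.move_l([.506,.2685,.30],.15)
s=manip.sense(); print(s['opening'],s['grip_force'],s['force'],s['clock'])
manip.move_ptp([.4928,-.1393,.31],down(np.radians(9)))
s=manip.sense(); print(s['opening'],s['force'],s['clock'],s['tcp_pos'])
snap('scene','s1');snap('top','t1')
```

```text
[0.1034865  0.78175862 0.49940494]
0.06039555273649815 66.70102000236511 [-1.05144236 -0.55981248  5.64596347] 3.1917
0.060427769618417594 65.6022584438324 [-1.05676674  0.71752779 -3.74925523] 4.0333
0.06018756974286116 [ 0.49301119  0.47027676 -2.40367368] 5.5417 [ 0.49308202 -0.1385843   0.30987045]
```

View pics/s1.png

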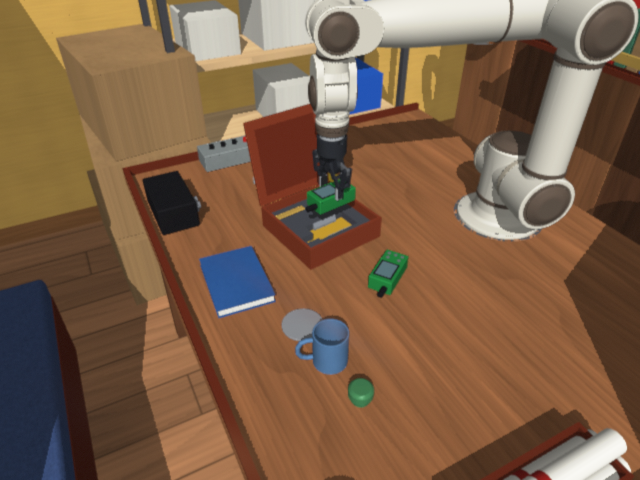

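The scene view shows the GPS held level at (330,198), antenna forward, above the cutout at (328,230). Now I'll lower it while watching the force.

Run:
```python
from h import *
manip.move_l([.4928,-.1393,.240],.12)
print(manip.sense()['force'].round(1))
for z in np.arange(.235,.2105,-.003):
    manip.move_l([.4928,-.1393,z],.03); s=manip.sense()
    print(round(z,4),s['tcp_pos'].round(4),s['force'].round(1),s['moment'].round(2))
    if s['force'][2]>40 or np.hypot(*s['force'][:2])>15: break
print(s['clock'])
snap('scene','s2')
p=np.load('pics/s2.npz')['p'];cv2.imwrite('pics/s2c.png',cv2.resize(p[140:270,250:400],None,fx=4,fy=4,interpolation=cv2.INTER_CUBIC)[...,::-1])
```

```text
[ 0.5  0.3 -2.5]
0.235 [ 0.4928 -0.1393  0.2351] [-0.1  0.3 -2.7] [ 0.03  0.04 -0.02]
0.232 [ 0.4927 -0.1393  0.2318] [-1.3 -0.1 -2.2] [ 0.03  0.05 -0.03]
0.229 [ 0.4928 -0.139   0.2288] [ 0.8  3.1 -3. ] [ 0.75 -0.17  0.03]
0.226 [ 0.4929 -0.139   0.2259] [ 0.7  5.9 -1. ] [ 1.21 -0.18  0.09]
0.223 [ 0.493  -0.139   0.2232] [0.4 6.  1.2] [ 1.11 -0.17 -0.02]
0.22 [ 0.4931 -0.139   0.2203] [0.9 5.3 1.1] [ 1.26 -0.31  0.06]
0.217 [ 0.4931 -0.139   0.2172] [1.3 4.7 0.1] [ 1.13 -0.38  0.01]
0.214 [ 0.4931 -0.139   0.2142] [1.5 5.1 0.5] [ 1.12 -0.3  -0.02]
0.211 [ 0.493  -0.139   0.2132] [-5.7  6.5 17.2] [ 1.56  1.23 -0.01]
8.6917
```

View pics/s2c.png

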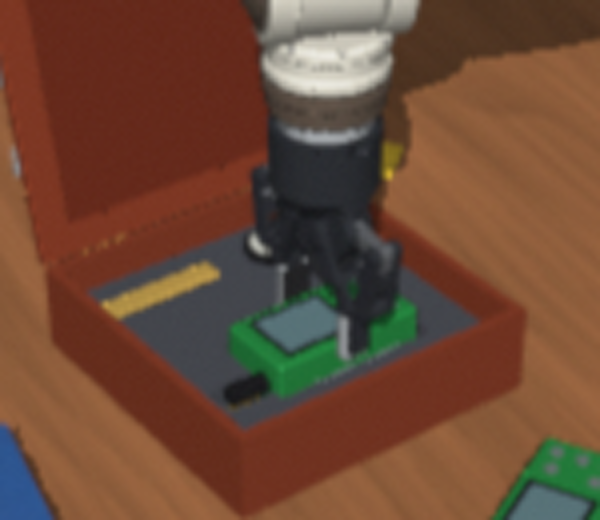

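The GPS looks seated, antenna in the channel at crop (245,388), with contact at TCP z 0.213. Next I'll release it and press with closed fingers.

Run:
```python
from h import *
manip.gripper_open()
manip.move_l([.4928,-.1390,.29],.15)
manip.gripper_close()
manip.move_l([.4928,-.1390,.241],.12)
for z in np.arange(.239,.222,-.001):
    manip.move_l([.4928,-.1390,z],.03); s=manip.sense()
    print(round(z,4),s['tcp_pos'][2].round(4),s['force'].round(1))
    if s['force'][2]>28: break
manip.pause(.3)
manip.move_l([.4928,-.1390,.32],.15)
manip.move_ptp([.45,.20,.38],down(np.radians(9)))
snap('top','t3');z=np.load('pics/t3.npz');p,d=z['p'],z['d'];W=cloud('top',d)
hsv=cv2.cvtColor(p,cv2.COLOR_RGB2HSV)
b=np.zeros((480,640),bool);b[215:310,310:385]=1
m=b&(hsv[...,0]>45)&(hsv[...,0]<125)&(hsv[...,1]>50)&(W[...,2]>.045)
P=plane('top',.058)[m][:,:2].astype(np.float32)*1000
print(cv2.minAreaRect(P)); A=np.c_[W[m][:,:2]-W[m][:,:2].mean(0),np.ones(m.sum())]
print('plane',np.linalg.lstsq(A,W[m][:,2],rcond=None)[0],manip.sense()['clock'])
cv2.imwrite('pics/t3c.png',cv2.resize(p[160:325,290:490],None,fx=3.6,fy=3.6,interpolation=cv2.INTER_CUBIC)[...,::-1])
```

```text
0.239 0.2396 [0.6 0.3 0. ]
0.238 0.2381 [-0.6 -0.  -0.1]
0.237 0.2369 [ 0.2 -0.   0.4]
0.236 0.2359 [-0.3 -0.1 -0.5]
0.235 0.2349 [ 0.8  0.9 -0.9]
0.234 0.2339 [-0.2  1.  -0.4]
0.233 0.2329 [ 0.1 -0.6 -0.6]
0.232 0.2319 [ 1.7 -0.2 -0.5]
0.231 0.2314 [-1.1  0.7  4.7]
0.23 0.2314 [-5.6  1.5 12.1]
0.229 0.2314 [-8.9  1.6 21.3]
0.228 0.2314 [-12.    3.2  28.2]
((494.89447021484375, -138.0736083984375), (121.9063720703125, 63.61339569091797), 8.313872337341309)
plane [-0.505844    0.99393768  0.06453046] 16.5417
```

View pics/t3c.png

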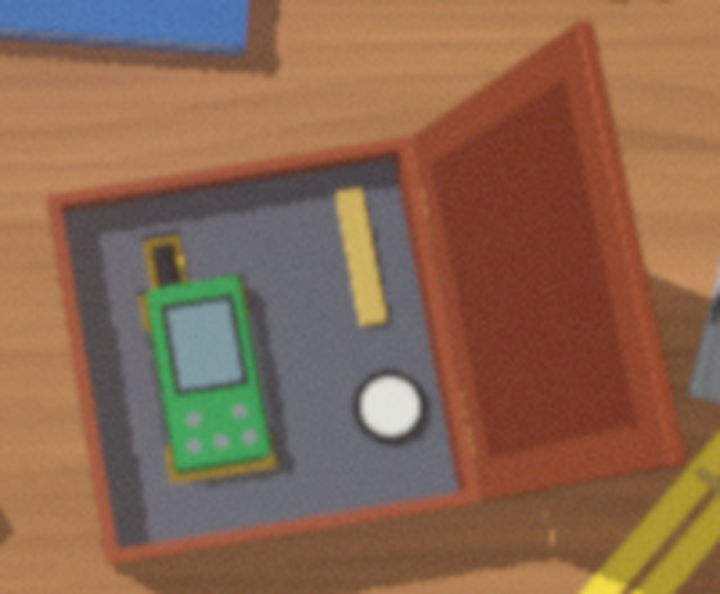

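The top view shows the GPS seated at crop (210,375) with its antenna in the channel at (165,262). The press hit a hard stop at a top height of 58.4 mm, which is home, about 2 mm off sideways. Now the flap: I'll go over it, get behind it, and push it round its arc.

```bash
cat >> h.py <<'E'
YAW=np.radians(9); XD=np.array([np.cos(YAW),np.sin(YAW)]); YD=np.array([-XD[1],XD[0]]); H=np.array([.5296,-.292])
def tip(X,Y,Z): # locker frame (hinge, rim) -> TCP for closed fingertip there
    return np.r_[H+X*XD+Y*YD,.066+Z+.173]
def arc(th,X=-.03,r=.195,h=.013,t=.010):
    Y=r*np.cos(th)-t*np.sin(th)-h; Z=r*np.sin(th)+t*np.cos(th)
    return tip(X,Y,Z)
E
python3 - <<'E'
from h import *
z=np.load('pics/t3.npz');p,d=z['p'],z['d'];W=cloud('top',d);hsv=cv2.cvtColor(p,cv2.COLOR_RGB2HSV)
b=np.zeros((480,640),bool);b[215:310,310:385]=1
m=b&(hsv[...,0]>45)&(hsv[...,0]<125)&(hsv[...,1]>50)&(W[...,2]>.045)&(W[...,2]<.075)
m=cv2.erode(m.astype(np.uint8),np.ones((5,5)))>0
A=np.c_[W[m][:,:2]-W[m][:,:2].mean(0),np.ones(m.sum())];print('plane',np.linalg.lstsq(A,W[m][:,2],rcond=None)[0],m.sum())
q=down(YAW)
for P in [tip(-.03,.0,.29),tip(-.03,-.115,.29),tip(-.03,-.115,.18)]+[arc(t) for t in np.arange(1.7,-.01,-.17)]:
    a=manip.inverse_kinematics(P,q); print(P.round(3), None if a is None else a.round(2))
E
```

```text
plane [ 0.00279245 -0.01047792  0.05996006] 187
[ 0.5   -0.297  0.529] [-0.54  0.26  0.63  1.94  0.   -0.69]
[ 0.518 -0.41   0.529] [-0.67  0.53  0.99  2.03  0.   -0.83]
[ 0.518 -0.41   0.419] [-0.67  0.38  0.55  1.74  0.   -0.83]
[ 0.507 -0.344  0.431] [-0.6   0.26  0.42  1.74  0.   -0.75]
[ 0.502 -0.312  0.434] [-0.56  0.2   0.36  1.73  0.   -0.71]
[ 0.497 -0.279  0.432] [-0.51  0.15  0.3   1.72  0.   -0.67]
[ 0.492 -0.247  0.424] [-0.47  0.1   0.22  1.7   0.   -0.62]
[ 0.487 -0.217  0.41 ] [-0.42  0.05  0.15  1.67  0.   -0.58]
[ 0.483 -0.19   0.392] [-0.37  0.01  0.07  1.63  0.   -0.53]
[ 0.479 -0.166  0.369] [-0.33 -0.03 -0.01  1.59  0.   -0.49]
[ 0.476 -0.146  0.343] [-0.3  -0.05 -0.08  1.54  0.   -0.46]
[ 0.474 -0.131  0.313] [-0.27 -0.07 -0.16  1.48  0.   -0.43]
[ 0.472 -0.121  0.282] [-0.25 -0.07 -0.22  1.42  0.   -0.41]
[ 0.471 -0.117  0.249] [-0.24 -0.07 -0.28  1.36  0.   -0.4 ]
```

Run:
```python
from h import *
q=down(YAW)
manip.move_l([.45,.20,.529],.2)
manip.move_ptp(tip(-.03,.0,.29),q)
manip.move_l(tip(-.03,-.115,.29),.15)
print(manip.sense()['force'].round(1))
manip.move_l(tip(-.03,-.115,.18),.15)
print(manip.sense()['force'].round(1))
for t in list(np.arange(1.7,.1,-.17)):
    manip.move_l(arc(t),.1); s=manip.sense(); print(round(t,2),s['force'].round(1),s['tcp_pos'].round(3))
    if np.linalg.norm(s['force'])>30: break
print(s['clock']); snap('scene','s4')
```

```text
[-0.7 -0.4 -0.2]
[-0.1 -0.7  0.3]
1.7 [-0.7 -0.2  0.9] [ 0.508 -0.344  0.431]
1.53 [ 0.2 -0.7 -0.3] [ 0.502 -0.311  0.434]
1.36 [-0.3 -0.7  0.8] [ 0.497 -0.279  0.432]
1.19 [ 0.2 -0.4  0.8] [ 0.492 -0.247  0.424]
1.02 [0.9 0.2 0.1] [ 0.487 -0.217  0.41 ]
0.85 [ 0.6  0.7 -0.2] [ 0.483 -0.19   0.392]
0.68 [-0.4  0.5  0.1] [ 0.479 -0.166  0.37 ]
0.51 [-0.5 -0.3 -0.1] [ 0.476 -0.146  0.343]
0.34 [-0.3  0.1 -0.4] [ 0.474 -0.131  0.314]
0.17 [ 0.  -0.2  0.7] [ 0.472 -0.121  0.282]
26.2333
```

View pics/s4.png

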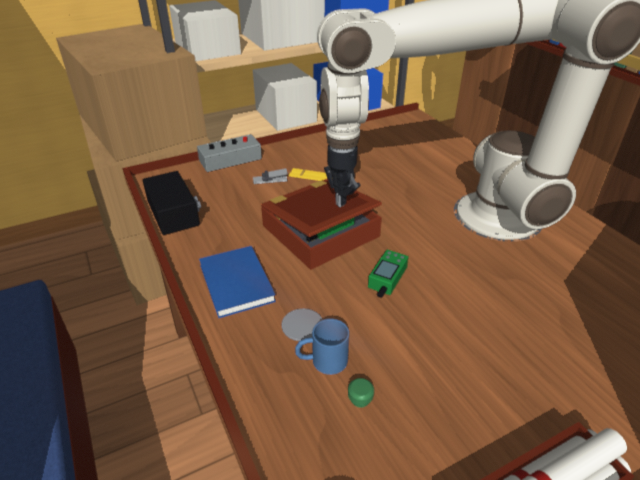

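The flap is nearly shut at (320,207), with the fingers on it at (340,200). I'll press it down until it meets the rim.

Run:
```python
from h import *
for z in np.arange(.030,-.008,-.002):
    manip.move_l(tip(-.03,.187,z),.05); s=manip.sense()
    if s['force'][2]>6: print(z,s['force'].round(1),s['tcp_pos'].round(4))
    if s['force'][2]>15: break
manip.pause(.3)
manip.move_l(tip(-.03,.187,.12),.15)
manip.move_ptp([.45,.20,.42],down(YAW))
p,d=snap('top','t5');W=cloud('top',d)
v=[(310,215),(360,208),(400,205),(330,305),(370,300),(410,296),(360,255)]
print(manip.sense()['clock'],manip.sense()['force'].round(1))
m=np.zeros((480,640),bool);m[225:290,335:390]=1;m&=(d>0)&(W[...,2]>.05)&(W[...,2]<.13)
X=(W[m][:,:2]-H);A=np.c_[X@XD,X@YD,np.ones(m.sum())];print('plane in locker frame',np.linalg.lstsq(A,W[m][:,2],rcond=None)[0],m.sum())
cv2.imwrite('pics/t5c.png',p[80:400,120:560,::-1])
```

```text
0.00799999999999998 [-7.7  1.7 20.7] [ 0.4707 -0.112   0.2493]
31.9583 [ 0.9 -0.2 -0.4]
plane in locker frame [ 0.00126329 -0.00126699  0.07886375] 3560
```

View pics/t5c.png

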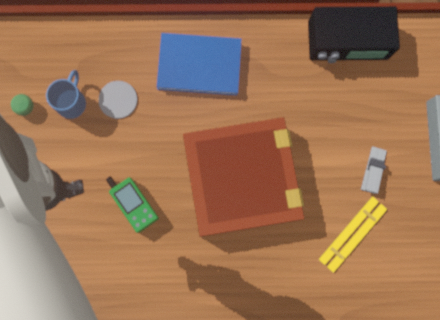

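The flap is flat (slope 0.001 rad, top at 76 mm plus the known depth bias). The bystanders are undisturbed and the arm is clear.

```bash
python3 -c "
from workcell import manip
print(manip.finish_job())"
```

```text
the job is handed in; nothing more can be done
None
```

The GPS is pressed home in its cutout (about 2 mm off centre, level), the flap is shut flat over it, and I handed the job in at about 32 s with the arm clear and nothing else visibly moved; the hand-in returned no verdict.

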